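# Hold the set-screw collar on the drive shaft's flat

## Task

Lift the lid of the blue parts case by its orange tab until it rests open on its stop. Then pinch the upright shaft of the grey drive unit, feel for its green flat and turn the shaft until the flat faces the way the yellow arrow points, before fetching the collar. Then take the red collar out of the case, slide it down over the shaft with its brass screw on the flat until its top is flush with the shaft's end, and finish still holding it there in the fingers, ready for the screw to be tightened; leave the lid open and the other things on the table alone.

Things in the scene. Friction and masses are not known exactly. Their poses are not given: they have to be found in the camera images.
- case: blue open-topped parts case fixed to the table, 150 mm (x) by 200 mm (y) by 55 mm high, walls and floor 5 mm thick; origin under its centre on the table, -x is its front (towards the robot), z up. The collar lies inside on the floor, which is 5 mm above the table
- lid (a joint): angle of the case's lid about the hinge along its far (+x) top edge: 0 shut, grows as the front edge lifts, 2.1 on its stop (leaning back past upright; the tab is then about 225 mm above the table). It swings freely (the lid weighs 0.2 kg): it falls shut when let go below about 1.5 and falls open onto its stop beyond about 1.65
- lid_hinge (a point): the lid's hinge line, at the middle of the case's far top edge; y runs along the hinge, and the axes turn with the lid (at 0 they are the case's own axes)
- lid_tab (a point): middle of the orange tab on the lid's front edge, 177.5 mm from the hinge line in -x of the lid and 5 mm above it (+z); the tab is 40 mm wide (along y), 10 mm thick and sticks out 45 mm in front of the case, so it can be pinched from above by its two sides, and pivots between the fingers as the lid swings
- drive: grey drive unit fixed to the table, 120 by 120 mm, 44 mm high, with a round boss 56 mm wide up to 50 mm; a dark motor barrel (66 mm thick, top 67 mm high) sticks out 110 mm from its +x side. Origin under its centre on the table, on the shaft's axis. The yellow arrow on its top points along its -x; z up
- shaft (a joint): turn of the upright shaft, rad, counter-clockwise seen from above: 0 when its flat faces the way the yellow arrow points (-x of the drive unit); it stays where it is left (about 0.06 N m of drag)
- shaft_end (a point): centre of the top end of the shaft, on its axis, 110 mm above the table; the axes turn with the shaft and its flat faces -x. The steel shaft stands 60 mm above the boss and is 26 mm across; its one flat (painted green, full length, 20 mm wide) lies 8 mm from the axis, so it is 21 mm thick across the flat and 26 mm elsewhere
- collar: loose red eight-sided collar, 50 mm across its flat sides, 30 mm high, through bore 30 mm wide, 0.12 kg; origin at its centre (half-way up), z along the bore (up). The brass screw goes through its -x side: its 11 mm head stands out to 31.5 mm from the axis, and its tip pokes into the bore to 10 mm from the axis, so that the collar passes over the shaft only with the screw on the flat (about 0.35 rad either way). Flat sides face +y and -y for gripping
- screw (a point): head of the collar's brass screw, 28 mm from the collar's axis in its -x, half-way up; axes as the collar's
- spare_ring: loose plain dark steel ring, 48 mm across, 16 mm high, no screw: a bystander; origin under its centre
- wrench: loose steel wrench lying flat: a bystander; origin near its middle
- screwdriver: loose screwdriver lying flat: a bystander; origin near its middle
- oil: loose yellow oil bottle with red cap, 48 mm across, 130 mm high: a bystander; origin under its centre
- mug: loose blue mug, 76 mm across, 90 mm high: a bystander; origin under its centre
- pedal: loose black bicycle pedal, about 80 mm square, 24 mm high: a bystander; origin under its centre
- drink: loose green drinks can, 66 mm across, 115 mm high: a bystander; origin under its centre

How it is judged (in metres and radians):
On the way, in this order (a step that is already met when the one before it is completed fails the run):
1. the lid rests open on its stop (value of joint lid above 2 rad), for 0.3 s.
2. the shaft, pinched by the fingers, is turned until its flat faces the way the arrow points (value of joint shaft between -0.2 and 0.2 rad and contact force between the fingers and drive above 1 N and velocity of joint shaft between -0.3 and 0.3 rad/s), for 0.2 s.
3. the collar is lifted out of the case (z of collar in the frame of case above 0.075 m and contact force between the fingers and collar above 1 N), for 0.1 s.
4. the collar is on the shaft with its screw on the flat (horizontal distance between collar and shaft_end below 0.005 m and z of collar in the frame of shaft_end between -0.021 and -0.009 m and angle between the x axis of collar and the x axis of shaft_end, either way round below 0.25 rad and angle between the z axis of collar and the z axis of shaft_end, either way round below 0.12 rad and x of screw in the frame of shaft_end below -0.02 m), for 0.2 s.
At the end, for the whole second after the job is handed in: Lid on its stop (over 2 rad); flat facing along the arrow within 0.3 rad; collar on the shaft, screw on the flat (0.25 rad, axes within 5 mm and 0.12 rad), top within 6 mm of the shaft end, clear of the drive unit, still, held by the fingers (over 3 N) (all of step 4 and value of joint lid above 2 rad and value of joint shaft between -0.3 and 0.3 rad and contact force between the fingers and collar above 3 N and linear speed of collar below 0.02 m/s); the arm keeps its last pose, push and grip.
It fails at once if a bystander is moved more than 4 cm (distance of any of spare_ring, wrench, screwdriver, oil, mug, pedal, drink from where it was at the start of the episode above 0.04 m).
It also fails if it takes over 72 s, if anything falls off the work surface, if the arm or the gripper's body presses on something with over 40 N, if the wrist force passes 120 N, or if a joint passes its speed limit or range.

## Robot

A 6-joint arm with a two-finger parallel gripper is mounted at the origin on the work surface. World frame = base frame: x ahead of the robot, y to its left, z up, the work surface at z = 0. Lengths are in mm, angles in rad, forces in N, time in s.
With the tool pointing down it reaches from about 400 to 925 mm from the base axis. Payload 3.4 kg.
Tool frame: the origin (TCP) lies at the very end of the fingers, on their centre line; the grasp point (between the pads) lies 19 mm behind it (bot.tcp_to_grasp is the distance from the TCP to the grasp point, in mm); z points along the fingers, y is the line along which they close (so a half turn about z gives the same grasp; the last joint's range is limited). The gripper opens to 85 mm and grips with 20 to 120 N. Pads are 22 mm wide; open, the fingers measure 114 mm over their backs; the gripper's body (76 mm by 85 mm) begins 54 mm behind the grasp point. The pads swing forward as they close: fully open they stand 13 mm farther back than shut.
Start: joints at [1.264, 0.307, 1.506, -0, 1.328, -0.073], TCP at [132.678, 559.489, 231.305] pointing down, gripper open.
Joint ranges: [-3.12, 3.12], [-1.05, 2.28], [0.14, 2.33], [-1.42, 4.57], [0.1, 2.73], [-2.68, 2.68]. Speed limits (rad/s): [2.57, 2.57, 3.14, 3.14, 3.14, 3.14].

## Interface

Orientations are given as a unit quaternion [x, y, z, w].
In Python, from bench import bot gives the robot as it stands.
- The arm moves only by the tool step_arm, never from a script. Its argument "targets" is a list of rows, each a list of 3 entries, a list of its own where there are three numbers: the closure in counts, from 0 (fully open) to 255 (shut), then the shift along the tool's x, y, z in mm, then the turn, a rotation vector about the tool's x, y, z in rad. In form: [[hand, [tx, ty, tz], [ax, ay, az]], ...]. A call has 1 to 20 rows; each row is the pose to reach, as a shift and turn from the pose commanded when the call began, along the tool's axes at that moment; what a row does not reach only later rows make up. A row lasts 1/10 s, in which the tool goes at most 50 mm and 8.59 degrees, less where a joint would pass 70% of its speed; a pose out of reach is approached as far as the arm can. A call with a gripper value outside its range is refused whole. The fingers move at their own pace and stop on an object; "squeeze" is the grip in N (left out, the last holds). Time passes only in rows, so rows that repeat a pose let the fingers close. It gives the time, the measured TCP pose, the force, the opening and the grip force at its end, in the units of the state.
- bot.state(): the state, without advancing time (a new reading comes with each control period).
- bot.snapshot(name): name is "scene" or "top"; returns the picture (384x512x3 uint8, red, green, blue); there is no depth.
- bot.camera_model(name): a dict with "mtx" (3x3 intrinsics, pixels), "view" (4x4, takes a point from world to camera coordinates). Camera axes: x right, y down, z forward; pixel columns grow to the right and rows downward; lengths in mm; the calibration is good to about 2 mm. A picture is of the moment at which its call begins. camera_model takes no time and is no camera call.
- bot.close_job(): hands the job in; it is judged then, once.
The state is a dict: "time": time; "joints": joint angles; "qd": joint speeds; "effort": joint torques, N m; "eef_pos": TCP position; "tool_rot": TCP orientation; "force": force on the tool from outside, world axes, zero at the start; "wrist_torque": the same for the moment, N m; "finger_gap": opening from 0.0 (shut) to 1.0 (fully open); "grasp_force": force on a finger pad.
Only numpy, scipy, OpenCV 4.12 (cv2) and the standard library are available. Lean on these libraries where they do the work, as an engineer would, in place of code of your own. Each camera call takes 0.05 s, during which the arm holds its last target. There are 200 camera calls.

## Working session

There is one attempt and no reset: what is moved stays moved. The work goes in short steps, Python scripts to look and compute and a tool call to move; the robot and the scene stay as the last step left them, time stands still between calls to the robot, and variables do not carry over. Pictures are saved under pics/ and viewed, at most 10 in all, crops included, and the job is handed in when it is done.

Besides the shell and the picture viewer there is one more tool, called after "Request:" as a command line: name --argument value ..., lists and objects as JSON in quotes. step_arm: Moves the arm, as the interface text tells. Its arguments: {"type":"object","properties":{"targets":{"type":"array","items":{"type":"array"}},"squeeze":{"type":"number"}},"required":["targets"]}

```bash
mkdir -p pics; ls; python3 - <<'E'
from bench import bot
import cv2,numpy as np
for n in("scene","top"):
    im=bot.snapshot(n);cv2.imwrite(f"pics/{n}0.png",im[:,:,::-1]);c=bot.camera_model(n);print(n,np.round(c["mtx"],1).tolist(),np.round(c["view"],3).tolist())
print(bot.state())
E
```

```text
pics
scene [[355.1, 0.0, 256.4], [0.0, 355.1, 190.0], [0.0, 0.0, 1.0]] [[-0.434, 0.901, -0.018, 245.882], [0.514, 0.231, -0.826, -203.22], [-0.74, -0.367, -0.563, 1624.986], [0.0, 0.0, 0.0, 1.0]]
top [[356.6, 0.0, 255.3], [0.0, 356.6, 191.2], [0.0, 0.0, 1.0]] [[0.01, -1.0, 0.005, 6.714], [-0.994, -0.011, -0.106, 600.995], [0.106, -0.004, -0.994, 1243.299], [0.0, 0.0, 0.0, 1.0]]
{'time': 0.1, 'joints': array([ 1.26448643e+00,  3.07477426e-01,  1.50754620e+00,  2.13635220e-05,
        1.32843423e+00, -7.35215095e-02]), 'qd': array([ 0.00077214, -0.00145484, -0.00295292,  0.00041133, -0.0005292 ,
        0.00014953]), 'effort': array([ 1.79504743e-03, -4.58530211e+01, -2.52607441e+01, -2.28355470e-04,
        5.64904389e-03, -1.23379144e-05]), 'eef_pos': array([132.48228432, 558.87107182, 230.4837702 ]), 'tool_rot': array([ 1.16134066e-01,  9.93233109e-01, -9.13875578e-04, -1.86233509e-04]), 'force': array([-0.96822842,  0.07053407, -0.09373738]), 'wrist_torque': array([0.02308869, 0.06803683, 0.00406378]), 'grasp_force': 0.0, 'finger_gap': 1.0011739309606553}
```

View pics/scene0.png

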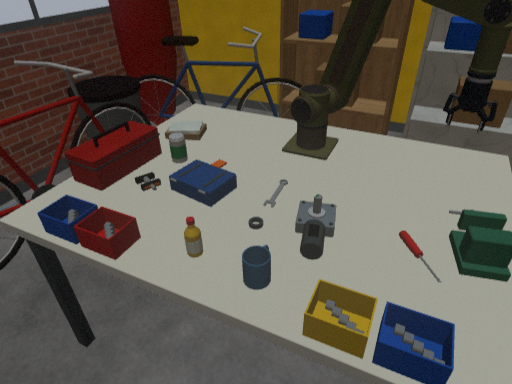

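View pics/top0.png

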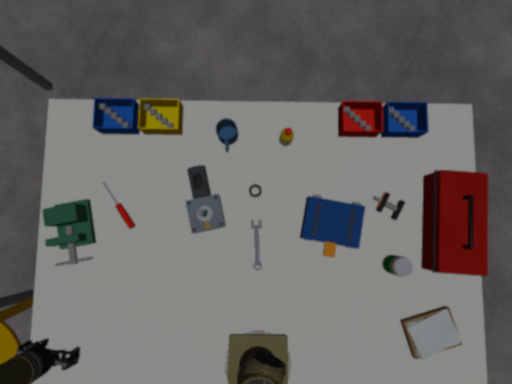

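```bash
cat > h.py <<'E'
from bench import bot
import cv2,numpy as np
def ray(n,uv,z):
    "pixels -> world points at height z"
    c=bot.camera_model(n);K=np.array(c["mtx"]);V=np.array(c["view"]);R=V[:3,:3];t=V[:3,3]
    o=-R.T@t
    out=[]
    for p in np.atleast_2d(uv):
        d=R.T@np.linalg.inv(K)@[p[0],p[1],1];out.append(o+d*(z-o[2])/d[2])
    return np.array(out)
def proj(n,P):
    c=bot.camera_model(n);V=np.array(c["view"]);p=np.atleast_2d(P)@V[:3,:3].T+V[:3,3];q=p@np.array(c["mtx"]).T;return q[:,:2]/q[:,2:]
def crop(im,x,y,w,h,s): return cv2.resize(im[y:y+h,x:x+w],None,fx=s,fy=s,interpolation=cv2.INTER_CUBIC)
def yawof(): 
    from scipy.spatial.transform import Rotation as R
    return R.from_quat(bot.state()["tool_rot"]).as_matrix()
E
python3 - <<'E'
from h import *
t=bot.snapshot("top");s=bot.snapshot("scene")
cv2.imwrite("pics/t1.png",t[:,:,::-1]);cv2.imwrite("pics/s1.png",s[:,:,::-1])
hsv=cv2.cvtColor(t,cv2.COLOR_RGB2HSV)
sub=np.zeros(t.shape[:2],np.uint8);sub[180:265,295:375]=1
blue=((hsv[:,:,0]>100)&(hsv[:,:,0]<130)&(hsv[:,:,1]>120)).astype(np.uint8)*sub
org=((hsv[:,:,0]>5)&(hsv[:,:,0]<20)&(hsv[:,:,1]>180)&(hsv[:,:,2]>120)).astype(np.uint8)*sub
for m,z,nm in((blue,60,'lid'),(org,60,'tab')):
    c=max(cv2.findContours(m,0,2)[0],key=cv2.contourArea);r=cv2.minAreaRect(c);b=cv2.boxPoints(r)
    print(nm,np.round(b,1).tolist());w=ray("top",b,z);print(np.round(w,0).tolist(),np.round(w.mean(0)))
a=crop(t,180,160,60,80,6);b=crop(s,285,180,65,80,6)
h=np.hstack([a,b]);cv2.imwrite("pics/c1.png",h[:,:,::-1]);print(h.shape)
E
```

```text
lid [[300.29998779296875, 237.1999969482422], [307.5, 196.0], [364.8999938964844, 206.10000610351562], [357.6000061035156, 247.3000030517578]]
[[440.0, -144.0, 60.0], [583.0, -169.0, 60.0], [550.0, -369.0, 60.0], [407.0, -341.0, 60.0]] [ 495. -256.   60.]
tab [[323.5, 254.1999969482422], [325.29998779296875, 241.89999389648438], [334.70001220703125, 243.1999969482422], [332.8999938964844, 255.60000610351562]]
[[383.0, -223.0, 60.0], [425.0, -230.0, 60.0], [421.0, -262.0, 60.0], [379.0, -256.0, 60.0]] [ 402. -243.   60.]
(480, 750, 3)
```

View pics/c1.png

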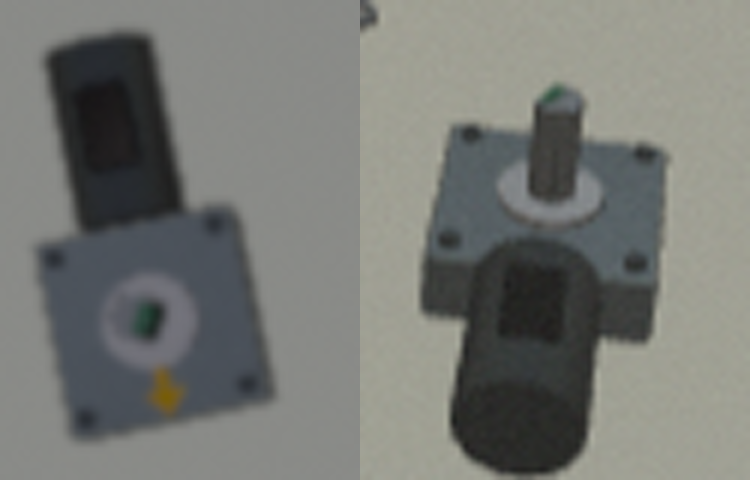

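The overview shows the case at px (333,222) with its tab at (329,249), and the drive at (205,213). The flat (green) faces roughly right (-y), and the arrow points down (-x), tilted slightly.

```bash
cat >> h.py <<'E'
def rel(P,yang=None):
    "world TCP target(s) and tool-y heading -> shifts in tool axes, turn about tool z"
    s=bot.state();M=yawof();d=(np.atleast_2d(P)-s["eef_pos"])@M
    a=np.arctan2(M[1,1],M[0,1])
    print("tcp",np.round(s["eef_pos"],1),"yhead",round(a,3),"j6",round(s["joints"][5],2),"shifts",np.round(d,1).tolist(),"turn",None if yang is None else round(-(yang-a),3))
E
python3 - <<'E'
from h import *
px=np.array([[40,245],[232,207],[275,397],[75,440]])/6+[180,160]
w=ray("top",px,44);print(np.round(w),w.mean(0))
px2=np.array([[455,125],[665,153],[650,310-45],[425,280]])/6+[285-60,180]
print("scene plate",np.round(ray("scene",px2,44)))
print("shaft top, top cam",ray("top",np.array([[138,318]])/6+[180,160],110),"scene",ray("scene",np.array([[558,98]])/6+[225,180],110))
d=w.mean(0);print(proj("scene",[[*d[:2],110]])-[225,180],proj("top",[[*d[:2],110]])-[180,160])
rel([[480,250,231],[397,-241,150],[397,-241,40]],1.406)
E
```

```text
[[563. 255.  44.]
 [587. 143.  44.]
 [475. 115.  44.]
 [449. 231.  44.]] [518.52368669 185.92479878  44.        ]
scene plate [[481. 126.  44.]
 [458. 240.  44.]
 [555. 258.  44.]
 [614. 157.  44.]]
shaft top, top cam [[517.74429171 186.88430952 110.        ]] scene [[523.27906825 193.74141794 110.        ]]
[[91.05439489 14.93771876]] [[23.29422166 52.76889895]]
tcp [132.6 559.1 230.7] yhead 1.338 j6 -0.07 shifts [[-409.4, -220.6, -0.1], [-441.9, -717.3, 81.6], [-441.9, -717.2, 191.6]] turn -0.068
```

Request:
step_arm --targets '[[0, [-409, -221, 0], [0, 0, -0.068]], [0, [-409, -221, 0], [0, 0, -0.068]], [0, [-409, -221, 0], [0, 0, -0.068]], [0, [-409, -221, 0], [0, 0, -0.068]], [0, [-409, -221, 0], [0, 0, -0.068]], [0, [-409, -221, 0], [0, 0, -0.068]], [0, [-409, -221, 0], [0, 0, -0.068]], [0, [-409, -221, 0], [0, 0, -0.068]], [0, [-409, -221, 0], [0, 0, -0.068]], [0, [-442, -717, 80], [0, 0, -0.068]], [0, [-442, -717, 80], [0, 0, -0.068]], [0, [-442, -717, 80], [0, 0, -0.068]], [0, [-442, -717, 80], [0, 0, -0.068]], [0, [-442, -717, 80], [0, 0, -0.068]], [0, [-442, -717, 80], [0, 0, -0.068]], [0, [-442, -717, 80], [0, 0, -0.068]], [0, [-442, -717, 80], [0, 0, -0.068]], [0, [-442, -717, 80], [0, 0, -0.068]], [0, [-442, -717, 80], [0, 0, -0.068]], [0, [-442, -717, 80], [0, 0, -0.068]]]'

```text
time: 2.2
eef_pos: [396.9, -244.9, 150.8]
tool_rot: [0.085, 0.996, -0.001, 0.0]
force: [0.5, 0.8, 0.7]
finger_gap: 1.0
grasp_force: 0.0
```

```bash
python3 - <<'E'
from h import *
t=bot.snapshot("top");s=bot.snapshot("scene")
h=np.hstack([crop(t,290,180,85,100,4),crop(s,150,110,100,100,4)]);cv2.imwrite("pics/c2.png",h[:,:,::-1])
print(bot.state()["joints"]);rel([[397,-241,150],[397,-241,40]],1.406)
E
```

```text
[-6.38069413e-01  2.38199086e-01  1.84162399e+00  7.72137759e-05
  1.06250931e+00 -2.04011512e+00]
tcp [ 396.9 -241.8  150.9] yhead 1.402 j6 -2.04 shifts [[0.1, 0.8, 0.9], [-0.0, 0.7, 110.9]] turn -0.004
```

View pics/c2.png

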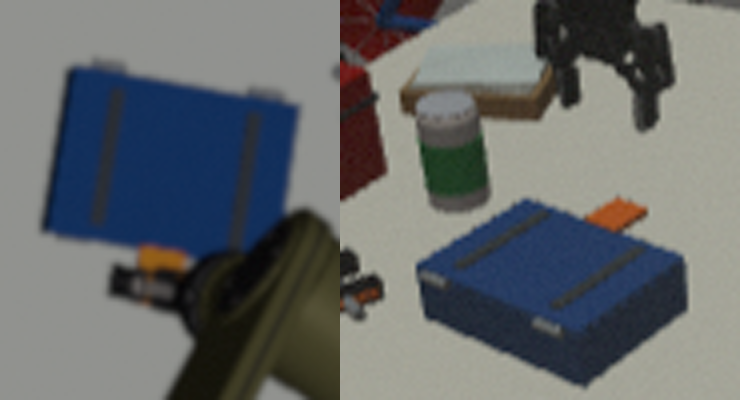

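The gripper stands above the tab (crop (162,265)) with its fingers either side, and the lid is shut. Descend and pinch.

Request:
step_arm --targets '[[0, [0, 0, 40], [0, 0, 0]], [0, [0, 0, 80], [0, 0, 0]], [0, [0, 0, 111], [0, 0, 0]], [0, [0, 0, 111], [0, 0, 0]], [160, [0, 0, 111], [0, 0, 0]], [200, [0, 0, 111], [0, 0, 0]], [200, [0, 0, 111], [0, 0, 0]], [200, [0, 0, 111], [0, 0, 0]], [200, [0, 0, 111], [0, 0, 0]], [200, [0, 0, 111], [0, 0, 0]]]' --squeeze 40

```text
time: 3.3
eef_pos: [398.6, -240.8, 42.2]
tool_rot: [0.082, 0.997, -0.001, 0.002]
force: [0.6, 1.3, 6.0]
finger_gap: 0.457
grasp_force: 41.3
```

```bash
python3 - <<'E'
from h import *
s=bot.state();print(s["finger_gap"]*85,s["grasp_force"],s["force"],s["eef_pos"])
M=yawof();r=180;ex=np.array([np.cos(-.165),np.sin(-.165),0])
for a in np.arange(.1,2.01,.1):
    d=r*((1-np.cos(a))*ex+np.array([0,0,np.sin(a)]));print(round(a,1),np.round(d@M).tolist())
E
```

```text
38.814763651535294 41.30861520767212 [0.64365787 1.28673607 6.04015263] [ 398.64739489 -240.75804345   42.15038022]
0.1 [-1.0, -0.0, -18.0]
0.2 [-4.0, -0.0, -36.0]
0.3 [-8.0, -0.0, -53.0]
0.4 [-14.0, -0.0, -70.0]
0.5 [-22.0, -0.0, -86.0]
0.6 [-32.0, -0.0, -102.0]
0.7 [-43.0, -0.0, -116.0]
0.8 [-55.0, -0.0, -129.0]
0.9 [-69.0, -0.0, -141.0]
1.0 [-83.0, -0.0, -151.0]
1.1 [-99.0, -0.0, -160.0]
1.2 [-115.0, -0.0, -167.0]
1.3 [-132.0, -0.0, -173.0]
1.4 [-150.0, -0.0, -177.0]
1.5 [-168.0, -0.0, -179.0]
1.6 [-186.0, -0.0, -179.0]
1.7 [-204.0, -0.0, -178.0]
1.8 [-222.0, -0.0, -174.0]
1.9 [-239.0, -0.0, -169.0]
2.0 [-256.0, -0.0, -163.0]
```

Request:
step_arm --targets '[[200, [-1, 0, -18], [0, 0, 0]], [200, [-4, 0, -36], [0, 0, 0]], [200, [-8, 0, -53], [0, 0, 0]], [200, [-14, 0, -70], [0, 0, 0]], [200, [-22, 0, -86], [0, 0, 0]], [200, [-32, 0, -102], [0, 0, 0]], [200, [-43, 0, -116], [0, 0, 0]], [200, [-55, 0, -129], [0, 0, 0]], [200, [-69, 0, -141], [0, 0, 0]], [200, [-83, 0, -151], [0, 0, 0]], [200, [-99, 0, -160], [0, 0, 0]], [200, [-115, 0, -167], [0, 0, 0]], [200, [-132, 0, -173], [0, 0, 0]], [200, [-150, 0, -177], [0, 0, 0]], [200, [-168, 0, -179], [0, 0, 0]], [200, [-186, 0, -179], [0, 0, 0]], [200, [-204, 0, -178], [0, 0, 0]], [200, [-222, 0, -174], [0, 0, 0]], [200, [-235, 0, -170], [0, 0, 0]], [200, [-235, 0, -170], [0, 0, 0]]]'

```text
time: 5.3
eef_pos: [629.4, -279.4, 209.7]
tool_rot: [0.082, 0.997, -0.0, -0.001]
force: [-2.3, -2.9, -2.2]
finger_gap: 0.461
grasp_force: 46.5
```

```bash
python3 - <<'E'
from h import *
t=bot.snapshot("top");s=bot.snapshot("scene")
h=np.hstack([crop(t,290,150,85,100,4),crop(s,150,90,100,100,4)]);cv2.imwrite("pics/c3.png",h[:,:,::-1])
s=bot.state();print(s["finger_gap"]*85,s["grasp_force"],s["force"],s["eef_pos"])
E
```

```text
39.21296660302604 46.263479590415955 [-2.21626157 -3.5097551  -3.56846741] [ 628.32786039 -279.19266546  210.06502543]
```

View pics/c3.png

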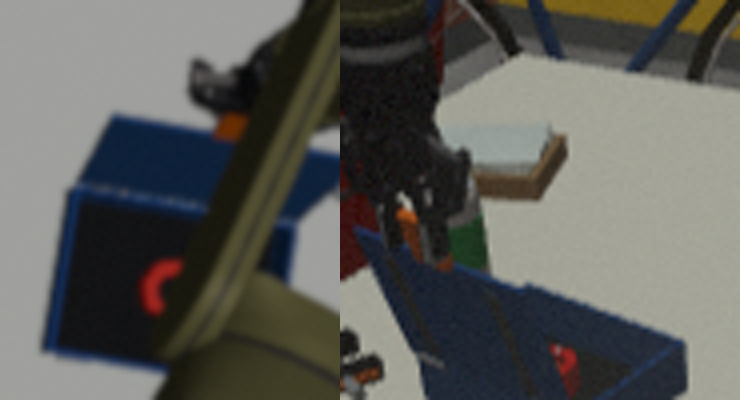

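The lid stands past upright (about 1.85), with the tab in the fingers. The collar shows inside at crop (165,285). Release and rise.

Request:
step_arm --targets '[[0, [-235, 0, -170], [0, 0, 0]], [0, [0, 0, 0], [0, 0, 0]]]'

```text
time: 5.6
eef_pos: [651.9, -287.5, 225.0]
tool_rot: [0.082, 0.996, -0.007, 0.022]
force: [2.4, -2.1, 3.7]
finger_gap: 0.785
grasp_force: 0.0
```

Request:
step_arm --targets '[[0, [0, 0, 0], [0, 0, 0]], [0, [0, 0, -40], [0, 0, 0]], [0, [0, 0, -80], [0, 0, 0]], [0, [0, 0, -80], [0, 0, 0]]]'

```text
time: 6.0
eef_pos: [632.4, -279.3, 298.9]
tool_rot: [0.082, 0.997, -0.002, 0.007]
force: [0.7, -0.2, 1.4]
finger_gap: 0.993
grasp_force: 0.0
```

```bash
python3 - <<'E'
from h import *
im=cv2.imread("pics/t1.png")[:,:,::-1];s=cv2.imread("pics/s1.png")[:,:,::-1]
for n,m,x0,x1,y0,y1 in(("top",im,180,240,190,240),("scene",s,285,350,185,215)):
    a=m[y0:y1,x0:x1].astype(int);g=(a[:,:,1]-np.maximum(a[:,:,0],a[:,:,2]))
    g=np.where(g>8,g,0);yy,xx=np.nonzero(g);w=g[yy,xx]
    print(n,list(zip((xx+x0).tolist(),(yy+y0).tolist(),w.tolist())),(xx*w).sum()/w.sum()+x0,(yy*w).sum()/w.sum()+y0)
C=np.array([518.5,187.])
for h in np.arange(-2.4,-.2,.3):
    n=np.array([np.cos(h),np.sin(h)])*8
    f=lambda z:[*(C+n),z]
    print(round(h,1),"top flat top/bottom",np.round(proj("top",[f(110),f(50)]),1).tolist(),"scene top",np.round(proj("scene",[f(110)]),1).tolist(), "axis",np.round(proj("scene",[[*C,110]]),1).tolist(),np.round(proj("top",[[*C,110]]),1).tolist())
print(bot.state()["eef_pos"])
rel([[518.5,187,290],[518.5,187,180],[518.5,187,68]],1.406)
t=bot.snapshot("top");s=bot.snapshot("scene")
cv2.imwrite("pics/t4.png",t[:,:,::-1]);cv2.imwrite("pics/s4.png",s[:,:,::-1])
h=np.hstack([crop(t,285,130,95,130,4),crop(s,150,90,100,130,4)]);cv2.imwrite("pics/c4.png",h[:,:,::-1])
E
```

```text
top [(204, 211, 10), (204, 212, 11), (205, 212, 9), (203, 213, 9), (204, 213, 9), (203, 214, 9)] 203.8421052631579 212.4561403508772
scene [(317, 194, 13), (318, 194, 15), (315, 195, 9), (316, 195, 18), (317, 195, 15), (318, 195, 12), (315, 196, 11), (316, 196, 15), (317, 196, 9)] 316.6068376068376 195.05982905982907
-2.4 top flat top/bottom [[204.5, 214.6], [206.9, 215.3]] scene top [[315.3, 193.6]] axis [[316.4, 195.0]] [[203.0, 212.8]]
-2.1 top flat top/bottom [[205.0, 214.0], [207.3, 214.7]] scene top [[314.7, 193.8]] axis [[316.4, 195.0]] [[203.0, 212.8]]
-1.8 top flat top/bottom [[205.3, 213.3], [207.6, 214.1]] scene top [[314.2, 194.1]] axis [[316.4, 195.0]] [[203.0, 212.8]]
-1.5 top flat top/bottom [[205.4, 212.6], [207.7, 213.4]] scene top [[313.9, 194.5]] axis [[316.4, 195.0]] [[203.0, 212.8]]
-1.2 top flat top/bottom [[205.2, 211.9], [207.5, 212.8]] scene top [[313.8, 194.9]] axis [[316.4, 195.0]] [[203.0, 212.8]]
-0.9 top flat top/bottom [[204.9, 211.3], [207.2, 212.2]] scene top [[314.0, 195.4]] axis [[316.4, 195.0]] [[203.0, 212.8]]
-0.6 top flat top/bottom [[204.4, 210.8], [206.7, 211.7]] scene top [[314.3, 195.8]] axis [[316.4, 195.0]] [[203.0, 212.8]]
-0.3 top flat top/bottom [[203.7, 210.5], [206.1, 211.4]] scene top [[314.9, 196.1]] axis [[316.4, 195.0]] [[203.0, 212.8]]
[ 632.37328459 -279.33834843  298.93757043]
tcp [ 632.4 -279.3  298.9] yhead 1.406 j6 -1.88 shifts [[188.8, 441.4, 5.0], [190.4, 441.7, 115.0], [192.0, 442.0, 227.0]] turn 0.0
```

View pics/c4.png

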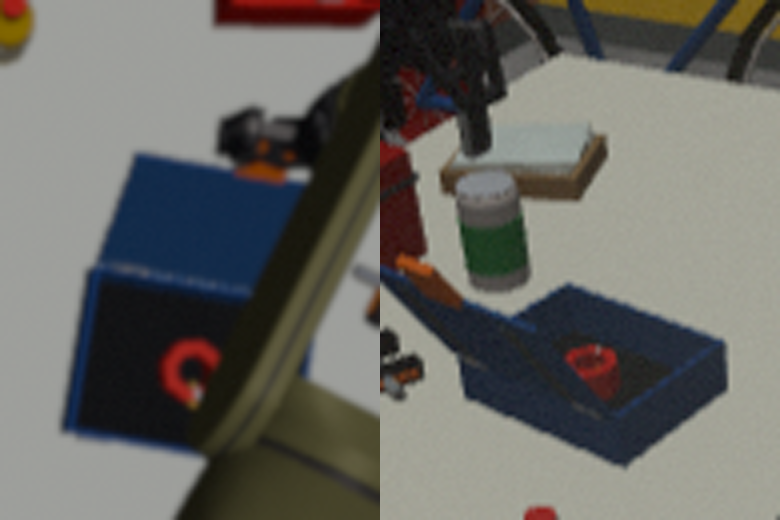

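The lid rests back on its stop. The collar is at crop (190,370), with its screw pointing down and slightly right (toward the robot). Next, go over the shaft, with a heading guess of about -2.1 for the flat.

Request:
step_arm --targets '[[0, [189, 443, 5], [0, 0, 0.366]], [0, [189, 443, 5], [0, 0, 0.366]], [0, [189, 443, 5], [0, 0, 0.366]], [0, [189, 443, 5], [0, 0, 0.366]], [0, [189, 443, 5], [0, 0, 0.366]], [0, [189, 443, 5], [0, 0, 0.366]], [0, [189, 443, 5], [0, 0, 0.366]], [0, [189, 443, 5], [0, 0, 0.366]], [0, [189, 443, 5], [0, 0, 0.366]], [0, [189, 443, 5], [0, 0, 0.366]], [0, [190, 443, 55], [0, 0, 0.366]], [0, [190, 443, 100], [0, 0, 0.366]], [0, [190, 443, 115], [0, 0, 0.366]], [0, [190, 443, 115], [0, 0, 0.366]]]'

```text
time: 7.5
eef_pos: [510.6, 189.1, 171.5]
tool_rot: [0.262, 0.965, -0.002, -0.004]
force: [-0.4, 0.5, 0.2]
finger_gap: 1.001
grasp_force: 0.0
```

```bash
python3 - <<'E'
from h import *
t=bot.snapshot("top");s=bot.snapshot("scene")
cv2.imwrite("pics/t5.png",t[:,:,::-1]);cv2.imwrite("pics/s5.png",s[:,:,::-1])
h=np.hstack([crop(t,300,185,55,60,7),crop(s,290,150,55,60,7)]);cv2.imwrite("pics/c5.png",h[:,:,::-1])
rel([[519,189,68]],1.04)
E
```

```text
tcp [514.  189.6 175.1] yhead 1.04 j6 -0.76 shifts [[-4.7, 2.0, 107.1]] turn -0.0
```

View pics/c5.png

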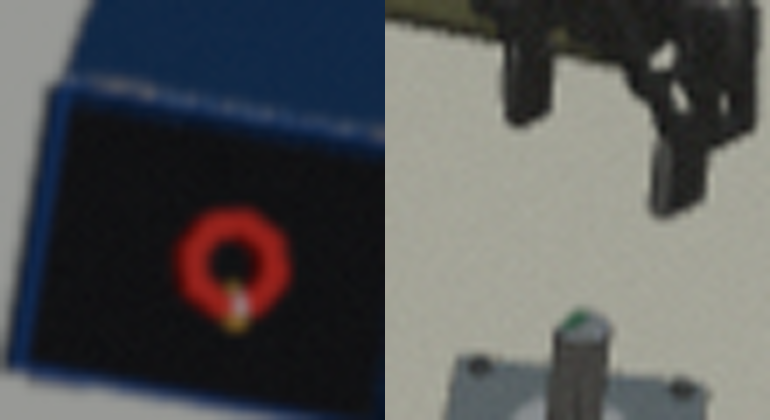

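Collar and screw are clear: the collar centre is at top px (333.6,222.9), with its screw pointing image-down. The shaft's green flat lies on its back-left side in the scene view, consistent with heading about -2.1. Descend and pinch.

Request:
step_arm --targets '[[0, [-1, 1, 40], [0, 0, 0]], [0, [-1, 1, 80], [0, 0, 0]], [0, [-1, 1, 109], [0, 0, 0]], [0, [-1, 1, 109], [0, 0, 0]], [150, [-1, 1, 109], [0, 0, 0]], [200, [-1, 1, 109], [0, 0, 0]], [220, [-1, 1, 109], [0, 0, 0]], [220, [-1, 1, 109], [0, 0, 0]], [220, [-1, 1, 109], [0, 0, 0]], [220, [-1, 1, 109], [0, 0, 0]], [220, [-1, 1, 109], [0, 0, 0]]]' --squeeze 30

```text
time: 8.7
eef_pos: [520.7, 194.7, 69.1]
tool_rot: [0.263, 0.965, 0.005, 0.004]
force: [4.5, 13.7, 1.8]
finger_gap: 0.252
grasp_force: 29.9
```

```bash
python3 - <<'E'
from h import *
s=bot.state();print(s["finger_gap"]*85,s["grasp_force"],s["force"],s["wrist_torque"]);rel([[519,189,68]],1.04);print(np.round(s["force"]@yawof(),1))
E
```

```text
21.461061912605846 29.946669302880764 [ 4.50198998 13.69204213  1.83170799] [ 1.68993685 -0.19134457  0.02568138]
tcp [520.7 194.7  69.1] yhead 1.039 j6 -0.76 shifts [[-1.4, -5.8, 1.0]] turn -0.001
[ 3.1 14.1 -1.7]
```

The gap of 21.5 mm means the pads are on the flat. Turn by 0.82 about the axis, easing off the side load.

Request:
step_arm --targets '[[220, [0, 5, 0], [0, 0, 0]], [220, [0, 5, 0], [0, 0, 0.1]], [220, [0, 5, 0], [0, 0, 0.2]], [220, [-1, 5, 0], [0, 0, 0.3]], [220, [-1, 5, 0], [0, 0, 0.4]], [220, [-2, 5, 0], [0, 0, 0.5]], [220, [-3, 5, 0], [0, 0, 0.6]], [220, [-3, 5, 0], [0, 0, 0.7]], [220, [-4, 5, 0], [0, 0, 0.8]], [220, [-4, 5, 0], [0, 0, 0.82]], [220, [-4, 5, 0], [0, 0, 0.82]], [220, [-4, 5, 0], [0, 0, 0.82]], [220, [-4, 5, 0], [0, 0, 0.82]], [220, [-4, 5, 0], [0, 0, 0.82]]]'

```text
time: 10.1
eef_pos: [523.2, 194.8, 69.0]
tool_rot: [0.626, 0.78, 0.003, 0.0]
force: [-2.0, 6.3, 9.1]
finger_gap: 0.249
grasp_force: 28.8
```

```bash
python3 - <<'E'
from h import *
s=bot.state();print(s["finger_gap"]*85,s["grasp_force"],s["force"],s["wrist_torque"]);rel([[519,189,68]],.22);print(np.round(s["force"]@yawof(),1))
t=cv2.imread("pics/t5.png")[:,:,::-1]
hsv=cv2.cvtColor(np.ascontiguousarray(t),cv2.COLOR_RGB2HSV)
red=(((hsv[:,:,0]<6)|(hsv[:,:,0]>174))&(hsv[:,:,1]>150)&(hsv[:,:,2]>90)).astype(np.uint8);m=np.zeros_like(red);m[205:240,318:350]=1
c=max(cv2.findContours(red*m,0,2)[0],key=cv2.contourArea)
(u,v),r=cv2.minEnclosingCircle(c);x,y,w,h=cv2.boundingRect(c);print((u,v),r,(x,y,w,h))
print(ray("top",[[u,v],[333.6,222.9]],33), "screw",ray("top",[[333.7,229.9]],22))
h=[231.];
E
```

```text
21.179589812090853 28.84666956961155 [-2.04911031  6.31499101  9.07016872] [ 0.84354009  0.42581613 -0.04135103]
tcp [523.2 194.8  69. ] yhead 0.219 j6 0.06 shifts [[-4.7, -5.3, 1.0]] turn -0.001
[ 6.6 -0.6 -9. ]
(333.0, 222.5) 7.826338291168213 (326, 215, 15, 15)
[[ 492.3330727  -263.32642684   33.        ]
 [ 490.94299238 -265.43639508   33.        ]] screw [[ 466.29022029 -267.93376448   22.        ]]
```

The flat is turned with the gap still at 21 mm. Touch puts the shaft axis near (521.5,191.4). Release, rise, and check.

Request:
step_arm --targets '[[0, [0, 0, 0], [0, 0, 0]], [0, [0, 0, 0], [0, 0, 0]], [0, [0, 0, 0], [0, 0, 0]], [0, [0, 0, -40], [0, 0, 0]], [0, [0, 0, -80], [0, 0, 0]], [0, [0, 0, -120], [0, 0, 0]], [0, [0, 0, -120], [0, 0, 0]]]'

```text
time: 10.8
eef_pos: [525.8, 193.0, 192.1]
tool_rot: [0.625, 0.78, 0.005, 0.003]
force: [1.0, -0.2, 0.1]
finger_gap: 0.999
grasp_force: 0.0
```

```bash
python3 - <<'E'
from h import *
rel([[491.5,-264.5,150],[491.5,-264.5,8]],-1.43)
E
```

```text
tcp [525.8 193.  192.1] yhead 0.22 j6 0.06 shifts [[-439.0, -133.7, 40.4], [-439.1, -135.3, 182.3]] turn 1.65
```

Request:
step_arm --targets '[[0, [-439, -134, 10], [0, 0, 1.65]], [0, [-439, -134, 10], [0, 0, 1.65]], [0, [-439, -134, 10], [0, 0, 1.65]], [0, [-439, -134, 10], [0, 0, 1.65]], [0, [-439, -134, 10], [0, 0, 1.65]], [0, [-439, -134, 10], [0, 0, 1.65]], [0, [-439, -134, 10], [0, 0, 1.65]], [0, [-439, -134, 10], [0, 0, 1.65]], [0, [-439, -134, 40], [0, 0, 1.65]], [0, [-439, -134, 40], [0, 0, 1.65]], [0, [-439, -134, 40], [0, 0, 1.65]], [0, [-439, -134, 40], [0, 0, 1.65]], [0, [-439, -134, 40], [0, 0, 1.65]], [0, [-439, -134, 40], [0, 0, 1.65]], [0, [-439, -134, 40], [0, 0, 1.65]]]'

```text
time: 12.3
eef_pos: [487.0, -265.0, 146.5]
tool_rot: [0.997, 0.072, 0.0, 0.0]
force: [-0.5, 0.3, 0.1]
finger_gap: 1.002
grasp_force: 0.0
```

```bash
python3 - <<'E'
from h import *
t=bot.snapshot("top");s=bot.snapshot("scene")
cv2.imwrite("pics/t6.png",t[:,:,::-1]);cv2.imwrite("pics/s6.png",s[:,:,::-1])
h=np.hstack([crop(t,185,190,40,50,8),crop(s,190,120,45,50,8)]);h=np.vstack([h]);cv2.imwrite("pics/c6.png",h[:,:,::-1])
rel([[491.5,-264.5,150],[491.5,-264.5,8]],-1.43)
a=t[195:235,190:225].astype(int);g=a[:,:,1]-np.maximum(a[:,:,0],a[:,:,2]);yy,xx=np.nonzero(g>6);print("green",list(zip((xx+190).tolist(),(yy+195).tolist(),g[yy,xx].tolist())))
print(proj("top",[[521.5,191.4,110],[521.5-8*np.cos(.22),191.4-8*np.sin(.22),110],[521.5-8*np.cos(.22),191.4-8*np.sin(.22),50]]))
E
```

```text
tcp [ 487.  -265.1  146.6] yhead -1.428 j6 0.85 shifts [[4.5, 0.1, -3.4], [4.5, 0.0, 138.6]] turn 0.002
green [(202, 213, 8), (203, 213, 11), (204, 213, 8), (201, 214, 8), (202, 214, 12), (203, 214, 11), (204, 214, 7)]
[[201.67326071 211.85769942]
 [202.13629629 214.20888024]
 [204.59256955 214.92566865]]
```

View pics/c6.png

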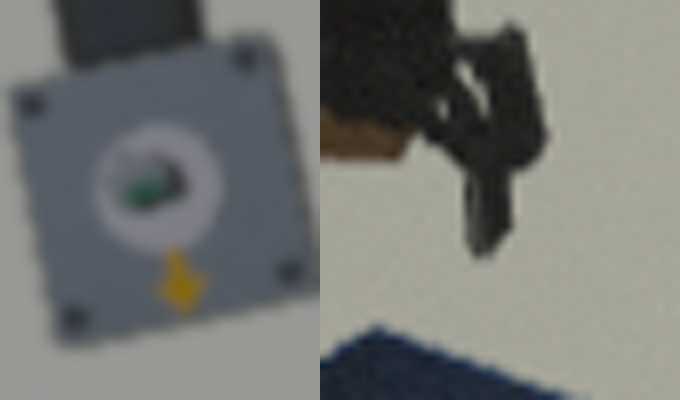

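The green flat now faces along the arrow: green at (203,213.5), arrow just below it. Descend on the collar.

Request:
step_arm --targets '[[0, [6, -0.5, 40], [0, 0, 0.02]], [0, [6, -0.5, 80], [0, 0, 0.02]], [0, [6, -0.5, 115], [0, 0, 0.02]], [0, [6, -0.5, 138], [0, 0, 0.02]], [0, [6, -0.5, 138], [0, 0, 0.02]], [0, [6, -0.5, 138], [0, 0, 0.02]], [100, [6, -0.5, 138], [0, 0, 0.02]], [140, [6, -0.5, 138], [0, 0, 0.02]], [180, [6, -0.5, 138], [0, 0, 0.02]], [180, [6, -0.5, 138], [0, 0, 0.02]], [180, [6, -0.5, 138], [0, 0, 0.02]], [180, [6, -0.5, 138], [0, 0, 0.02]]]' --squeeze 40

```text
time: 13.6
eef_pos: [493.7, -264.7, 10.1]
tool_rot: [0.998, 0.06, 0.001, 0.001]
force: [-0.2, 0.6, 6.0]
finger_gap: 0.576
grasp_force: 42.6
```

```bash
python3 - <<'E'
from h import *
s=bot.state();print(s["finger_gap"]*85,s["grasp_force"],s["force"])
rel([[493,-263.5,170]],-1.43)
E
```

```text
48.940074600186556 42.62832152657211 [-0.22295489  0.5647209   6.03542771]
tcp [ 493.7 -264.7   10.1] yhead -1.45 j6 0.88 shifts [[-0.1, -1.0, -159.9]] turn -0.02
```

Request:
step_arm --targets '[[180, [0, 0, -25], [0, 0, 0]], [180, [0, 0, -60], [0, 0, 0]], [180, [0, 0, -100], [0, 0, 0]], [180, [0, 0, -145], [0, 0, 0]], [180, [0, 0, -150], [0, 0, 0]], [180, [82, -449, -150], [0, 0, -0.1]], [180, [82, -449, -150], [0, 0, -0.1]], [180, [82, -449, -150], [0, 0, -0.1]], [180, [82, -449, -150], [0, 0, -0.1]], [180, [82, -449, -150], [0, 0, -0.1]], [180, [82, -449, -150], [0, 0, -0.1]], [180, [82, -449, -150], [0, 0, -0.1]], [180, [82, -449, -150], [0, 0, -0.1]], [180, [82, -449, -150], [0, 0, -0.1]], [180, [82, -449, -150], [0, 0, -0.1]], [180, [82, -449, -150], [0, 0, -0.1]], [180, [82, -449, -150], [0, 0, -0.1]], [180, [82, -449, -150], [0, 0, -0.1]], [180, [82, -449, -150], [0, 0, -0.1]]]'

```text
time: 15.5
eef_pos: [519.9, 189.7, 158.3]
tool_rot: [0.994, 0.109, -0.0, 0.0]
force: [0.1, 0.3, -0.7]
finger_gap: 0.578
grasp_force: 42.3
```

```bash
python3 - <<'E'
from h import *
s=bot.snapshot("scene");t=bot.snapshot("top")
cv2.imwrite("pics/t7.png",t[:,:,::-1]);cv2.imwrite("pics/s7.png",s[:,:,::-1])
h=np.hstack([crop(s,290,150,55,65,7),crop(t,180,180,55,65,7)]);cv2.imwrite("pics/c7.png",h[:,:,::-1])
st=bot.state();print(st["finger_gap"]*85,st["grasp_force"]);rel([[521.5,191.4,160]],-1.352)
e=st["eef_pos"];yaw=.22
print("pred collar top c",proj("scene",[[e[0],e[1],e[2]+25],[e[0],e[1],e[2]-5]]),"shaft",proj("scene",[[521.5,191.4,110],[521.5,191.4,50]]))
E
```

```text
48.81311311362488 42.33436112757772
tcp [520.1 190.1 158.4] yhead -1.352 j6 1.63 shifts [[1.7, -0.9, -1.6]] turn -0.0
pred collar top c [[319.1189214  175.5503675 ]
 [318.31384249 183.89414245]] shaft [[317.44973417 195.85371561]
 [315.96910445 211.10981768]]
```

View pics/c7.png

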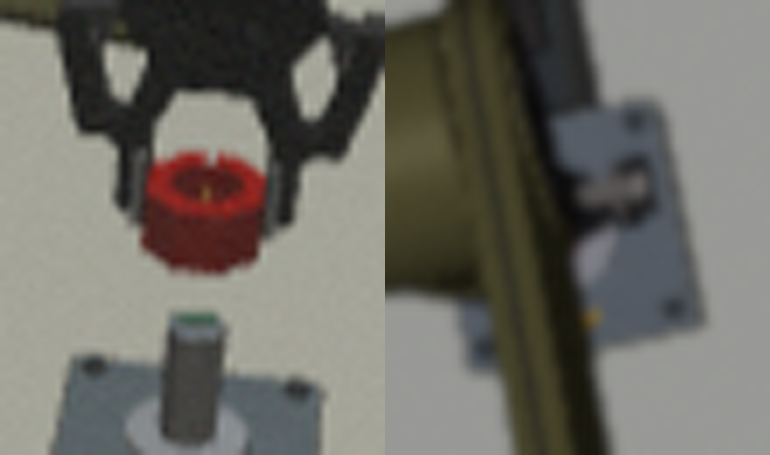

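The collar hangs centred between the fingers (top centre crop (208,183), as predicted to within 0.2 px), and its screw is on the far side, like the green flat at (197,320). Fine-align, then down.

Request:
step_arm --targets '[[180, [1, -0.5, 15], [0, 0, 0]], [180, [1, -0.5, 30], [0, 0, 0]], [180, [1, -0.5, 35], [0, 0, 0]], [180, [1, -0.5, 35], [0, 0, 0]], [180, [1, -0.5, 35], [0, 0, 0]], [180, [1, -0.5, 35], [0, 0, 0]]]'

```text
time: 16.2
eef_pos: [521.5, 192.2, 124.1]
tool_rot: [0.994, 0.11, 0.001, -0.0]
force: [0.6, 0.3, -1.8]
finger_gap: 0.575
grasp_force: 42.3
```

```bash
python3 - <<'E'
from h import *
print(bot.state()["force"]);rel([[521.5,191.4,85.1]],-1.352)
E
```

```text
[ 0.55665841  0.30039405 -1.83353778]
tcp [521.5 192.2 124.1] yhead -1.35 j6 1.63 shifts [[-0.2, 0.8, 38.9]] turn 0.002
```

Request:
step_arm --targets '[[180, [0, 0.5, 5], [0, 0, 0]], [180, [0, 0.5, 8], [0, 0, 0]], [180, [0, 0.5, 11], [0, 0, 0]], [180, [0, 0.5, 14], [0, 0, 0]], [180, [0, 0.5, 17], [0, 0, 0]], [180, [0, 0.5, 17], [0, 0, 0]]]'

```text
time: 16.8
eef_pos: [520.5, 191.5, 105.7]
tool_rot: [0.994, 0.11, -0.001, 0.0]
force: [-0.8, -0.1, -1.3]
finger_gap: 0.581
grasp_force: 42.3
```

It has entered about 9 mm with no contact force. Continue to flush.

Request:
step_arm --targets '[[180, [0.5, 0, 4], [0, 0, 0]], [180, [0.5, 0, 8], [0, 0, 0]], [180, [0.5, 0, 12], [0, 0, 0]], [180, [0.5, 0, 16], [0, 0, 0]], [180, [0.5, 0, 20], [0, 0, 0]], [180, [0.5, 0, 20.5], [0, 0, 0]], [180, [0.5, 0, 20.5], [0, 0, 0]], [180, [0.5, 0, 20.5], [0, 0, 0]], [180, [0.5, 0, 20.5], [0, 0, 0]]]'

```text
time: 17.7
eef_pos: [521.6, 191.8, 86.0]
tool_rot: [0.994, 0.11, 0.0, -0.0]
force: [0.5, -0.3, -1.6]
finger_gap: 0.577
grasp_force: 42.3
```

```bash
python3 - <<'E'
from h import *
s=bot.snapshot("scene");t=bot.snapshot("top")
cv2.imwrite("pics/s8.png",s[:,:,::-1])
h=np.hstack([crop(s,290,160,55,65,7),crop(s,150,90,100,118,4)[:455]]);cv2.imwrite("pics/c8.png",h[:,:,::-1])
st=bot.state();print(st["finger_gap"]*85,st["grasp_force"],st["force"],st["wrist_torque"]);rel([[521.5,191.4,85.1]],-1.352)
E
```

```text
48.86943197773023 42.316243280656636 [-0.20585587  0.93170005 -1.42397989] [-0.01528771 -0.04642134  0.07631824]
tcp [521.6 191.8  86. ] yhead -1.35 j6 1.63 shifts [[-0.1, 0.4, 0.9]] turn 0.002
```

View pics/c8.png

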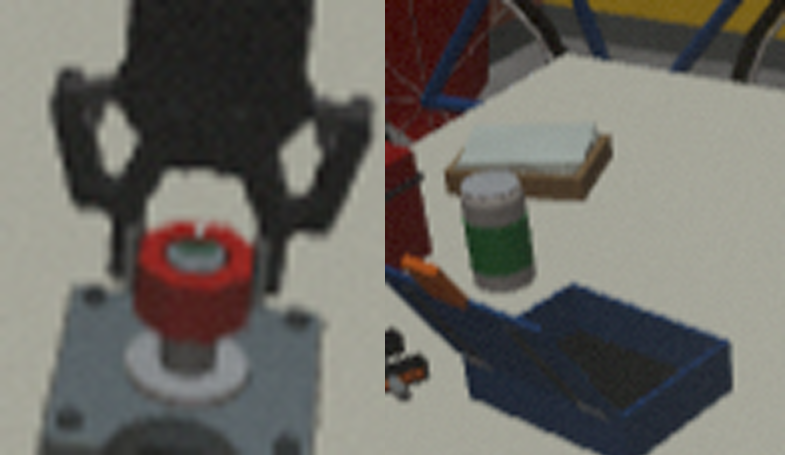

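The collar sits on the shaft (crop (195,265)), flush, with the screw on the far side over the green flat. The lid is open. Let it settle, then hand in.

Request:
step_arm --targets '[[180, [0, 0, 0.5], [0, 0, 0]], [180, [0, 0, 0.5], [0, 0, 0]], [180, [0, 0, 0.5], [0, 0, 0]], [180, [0, 0, 0.5], [0, 0, 0]], [180, [0, 0, 0.5], [0, 0, 0]]]'

```text
time: 18.3
eef_pos: [521.4, 191.7, 85.3]
tool_rot: [0.994, 0.11, -0.0, 0.0]
force: [-0.9, -0.6, -0.9]
finger_gap: 0.577
grasp_force: 42.3
```

```bash
python3 -c "
from bench import bot
print(bot.close_job())"
```

```text
the job is handed in; nothing more can be done
None
```

I handed the job in at about 18 s, with the lid open on its stop, the flat turned to the arrow, and the collar flush on the shaft with its screw on the flat, still held at 42 N; no verdict came back.

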